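# Close the paint pots and rack them

## Task

Close up the paint pots for the day. The pot standing on the paper has its lid only part-way in: press that lid fully home before you lift the pot, then pick the pot up gently (it is thin-walled) and stand it in the one empty seat of the sloping wooden rack, resting flat on the seat's floor. Also press the lids of the two pots already in the rack fully home, pressing gently, so that all three pots end up closed, and leave the paint bottle, tape dispenser and brush where they are.

Things in the scene. Friction and masses are not known exactly. Their poses are not given: they have to be found in the camera images.
- pot: the loose pot: a round white plastic pot, 54 mm in diameter, 56 mm tall to its rim, about 0.15 kg, with a grey press-in lid (white disc in its middle). Origin: centre of its underside; z is its axis, upwards. Grip it on the white wall, below the rim; thin-walled: grip with no more than about 20 N.
- pot_lid (a joint): the loose pot's lid; joint value 0 = standing 8 mm proud of the pot's rim, 0.008 = fully home with the lid's flange down on the rim (counted as home above 0.0065). It resists with about 6 N and stays where it is left.
- pot_lid_top (a point): centre of the top face of the loose pot's lid: a flat grey flange 52 mm in diameter and 3 mm thick; it lies 59 mm above the pot's underside when home, 67 mm when at joint 0. z along the pot's axis.
- seat_c: the rack's empty seat: a wooden tray leaning 30 degrees, with a square pocket 64 x 64 mm inside walls 6 mm thick, 12 mm high. Origin: centre of the pocket floor; z normal to the floor, leaning 30 degrees from vertical; y level along the rack. The pot's axis belongs along this z, underside on the floor (it may slide to the low wall). Three seats side by side, 105 mm apart, in any order.
- lid_a (a joint): lid of the first pot fixed in the rack (a round white plastic pot, 54 mm in diameter, 56 mm tall to its rim, leaning 30 degrees in a seat like the empty one); joint value 0 = standing 8 mm proud of the pot's rim, 0.008 = fully home with the lid's flange down on the rim (counted as home above 0.0065). It resists with about 6 N and stays where it is left.
- lid_a_top (a point): centre of the top face of that lid (52 mm diameter, same kind of lid); z = outward along the pot's leaning axis; push along -z.
- lid_b (a joint): lid of the second pot fixed in the rack, same as the first; joint value 0 = standing 8 mm proud of the pot's rim, 0.008 = fully home with the lid's flange down on the rim (counted as home above 0.0065). It resists with about 6 N and stays where it is left.
- lid_b_top (a point): centre of the top face of the second rack pot's lid; z = outward along its leaning axis; push along -z.
- handle_mid (a point): middle of the rack's carrying handle: a level dowel 12 mm thick, 440 mm long, along y of this frame, about 140 mm straight above the rack's lids and 248 mm above the table, on posts 14 mm wide, 30 mm deep at y = +-220 mm. It blocks a vertical tool: come in tilted from the side the lids lean to (-x of this frame). The rack is fixed to the table.
- bottle: bystander: paint bottle 52 mm in diameter, 150 mm tall; origin at its underside centre
- tape: bystander: tape dispenser 140 x 55 mm, 87 mm tall; origin at its underside centre
- brush: bystander: paintbrush 170 mm long lying on the table, between the robot and the rack
There are look-alikes about, which are no part of the job. Leave any yellow look-alike of the pot alone.

How it is judged:
On the way, in this order (a step that is already met when the one before it is completed fails the run):
1. the loose pot's lid is pressed fully home while the pot stands on the table (value of joint pot_lid above 0.0065 m and height (world z) of pot below 0.012 m), for 0.2 s.
2. the loose pot stands in the empty seat, flat on its floor (distance between pot and seat_c below 0.012 m and angle between the z axis of pot and the z axis of seat_c, either way round below 0.12 rad), for 0.2 s.
At the end, for the whole second after the job is handed in: The loose pot rests in the formerly empty seat (underside centre within 12 mm of the centre of the seat's floor, axis within 0.12 rad of the seat's normal), released and still, and all three lids are within 1.5 mm of fully home (joint above 0.0065) (all of step 2 and value of joint each of pot_lid, lid_a, lid_b above 0.0065 m and linear speed of pot below 0.02 m/s); the robot touches nothing.
It fails at once if the loose pot is lifted (over 12 mm) while its lid is not home (height (world z) of pot above 0.012 m and not (value of joint pot_lid above 0.0065 m)).
It fails at once if the loose pot is gripped or pressed with more than 60 N in all (contact force between the arm and pot above 60 N).
It fails at once if a lid in the rack is pressed with more than 45 N (contact force between the arm and lid_a above 45 N or contact force between the arm and lid_b above 45 N).
It fails at once if the paint bottle, tape dispenser or brush is moved by more than 40 mm (distance of any of bottle, tape, brush from where it was at the start of the episode above 0.04 m).
It also fails if it takes over 61 s, if anything falls off the work surface, if the arm or the gripper's body presses on something with over 40 N, if the wrist force passes 120 N, or if a joint passes its speed limit or range.

## Robot

A 6-joint arm with a two-finger parallel gripper is mounted at the origin on the work surface. World frame = base frame: x ahead of the robot, y to its left, z up, the work surface at z = 0. Lengths are in m, angles in rad, forces in N, time in s.
With the tool pointing down it reaches from about 0.4 to 0.925 m from the base axis. Payload 3.4 kg.
Tool frame: the origin (TCP) lies at the very end of the fingers, on their centre line; the grasp point (between the pads) lies 19 mm behind it; z points along the fingers, y is the line along which they close (so a half turn about z gives the same grasp; the last joint's range is limited). The gripper opens to 85 mm and grips with 20 to 120 N. Pads are 22 mm wide; open, the fingers measure 114 mm over their backs; the gripper's body (76 mm by 85 mm) begins 54 mm behind the grasp point. The pads swing forward as they close: fully open they stand 13 mm farther back than shut.
Start: joints at [1.065, 0.307, 1.506, -0, 1.328, -0.073], TCP at [0.241, 0.522, 0.231] pointing down, gripper open.
Joint ranges: [-3.12, 3.12], [-1.05, 2.28], [0.14, 2.33], [-1.42, 4.57], [0.1, 2.73], [-2.68, 2.68]. Speed limits (rad/s): [2.57, 2.57, 3.14, 3.14, 3.14, 3.14].

## Interface

Orientations are given as a unit quaternion [x, y, z, w].
In Python, from rig import get_obs, get_image, camera_params, sign_off gives the robot as it stands.
- The arm moves only by the tool jog_arm, never from a script. Its argument "plan" is a list that holds one entry, the list of rows, each a list of 6 numbers: the shift along the tool's x, y, z as a fraction of full scale, then the turn, a rotation vector about the tool's x, y, z as a fraction of full scale. In form: [[[tx, ty, tz, wx, wy, wz], ...]]. A call has 1 to 12 rows; each row shifts and turns the commanded pose from where the row before left it, along the tool's axes as they then stand; what a row does not reach is not made up. Full scale, the value 1, is 0.03 m for a shift and 0.5 rad for a turn. A row lasts 1/10 s, in which the tool goes at most 50 mm and 8.59 degrees, less where a joint would pass 70% of its speed; a pose out of reach is approached as far as the arm can. A call with a number of a shift or a turn outside -1 to 1 is refused whole. A call with a gripper value outside its range is refused whole. "jaw" is the opening, from -1 (shut) to 1 (fully open), set as the call begins (left out, the last holds). The fingers move at their own pace and stop on an object; "force" is the grip in N (left out, the last holds). Time passes only in rows, so rows that do not move let the fingers close. It gives the time, the measured TCP pose, the force, the opening and the grip force at its end, in the units of the state.
- get_obs(): the state, without advancing time (a new reading comes with each control period).
- get_image(name): name is "side" or "top" or "wrist"; returns the picture (400x640x3 uint8, blue, green, red); there is no depth.
- camera_params(name): a dict with "fx", "fy", "cx", "cy" (pixels), "extrinsics" (4x4, takes a point from world to camera coordinates). Camera axes: x right, y up, looking along -z (the intrinsics and any distortion apply to the point x, -y, -z); pixel columns grow to the right and rows downward; lengths in m; the calibration is good to about 2 mm. The wrist camera is an equidistant fisheye: a pixel r from the principal point sees the ray r / f radians off the axis. A picture is of the moment at which its call begins: read the wrist's pose just before it. camera_params takes no time and is no camera call; for the wrist camera it gives the pose at the moment of the call.
- sign_off(): hands the job in; it is judged then, once.
The state is a dict: "clock": time; "joint_pos": joint angles; "dq": joint speeds; "tau": joint torques, N m; "position": TCP position; "eef_rot": TCP orientation; "ft_force": force on the tool from outside, world axes, zero at the start; "moment": the same for the moment, N m; "finger_gap": finger opening in m; "grip_force": force on a finger pad.
Only numpy, scipy, OpenCV 4.12 (cv2) and the standard library are available. Lean on these libraries where they do the work, as an engineer would, in place of code of your own. Each camera call takes 0.05 s, during which the arm holds its last target. There are 200 camera calls.

## Working session

There is one attempt and no reset: what is moved stays moved. The work goes in short steps, Python scripts to look and compute and a tool call to move; the robot and the scene stay as the last step left them, time stands still between calls to the robot, and variables do not carry over. Pictures are saved under pics/ and viewed, at most 10 in all, crops included, and the job is handed in when it is done.

Besides the shell and the picture viewer there is one more tool, called after ">>>" by a JSON object that holds its "api" and its "payload", one argument or row to a line. jog_arm: Moves the arm, as the interface text tells. Shift numbers are shares of 0.03 m and turn numbers shares of 0.5 rad, none past 1 either way. Its arguments: {"type":"object","properties":{"plan":{"type":"array"},"jaw":{"type":"number"},"force":{"type":"number"}},"required":["plan"]}

```bash
mkdir -p pics; ls
python3 - <<'E'
from rig import *
import cv2, numpy as np
for n in ("side","top","wrist"):
    im=get_image(n); cv2.imwrite(f"pics/{n}0.png",im)
    p=camera_params(n); print(n,p["fx"],p["fy"],p["cx"],p["cy"],{k:v for k,v in p.items() if k not in("fx","fy","cx","cy","extrinsics")}); print(np.round(p["extrinsics"],4).tolist())
print(get_obs())
E
```

```text
pics
side 402.73464965691187 402.73464965691187 312.4895551683698 196.4057997490294 {}
[[-0.994, -0.1089, -0.0055, 0.6055], [0.071, -0.6849, 0.7252, -0.0912], [-0.0827, 0.7205, 0.6885, -1.1499], [0.0, 0.0, 0.0, 1.0]]
top 367.41813068076647 367.41813068076647 322.6254730455916 203.48105001990527 {}
[[-0.1368, -0.9906, 0.0065, 0.1609], [0.9637, -0.1315, 0.2323, -0.5829], [-0.2292, 0.038, 0.9726, -0.8826], [0.0, 0.0, 0.0, 1.0]]
wrist 309.70691628693146 309.70691628693146 320.51119795788935 197.7865216742692 {}
[[0.4195, 0.9078, -0.0019, -0.5743], [-0.8686, 0.4008, -0.2913, 0.0367], [-0.2637, 0.1239, 0.9566, -0.3792], [0.0, 0.0, 0.0, 1.0]]
{'clock': 0.15, 'joint_pos': array([ 1.06553355e+00,  3.07424682e-01,  1.50737948e+00,  2.55313939e-05,
        1.32840816e+00, -7.35121861e-02]), 'dq': array([-0.00032895, -0.00244936, -0.00372221,  0.00115646,  0.00039438,
        0.00087681]), 'tau': array([ 9.41846083e-04, -4.57979679e+01, -2.52219576e+01, -2.66967490e-04,
        8.49822478e-03,  6.48883315e-06]), 'position': array([0.24037491, 0.52175436, 0.23057686]), 'eef_rot': array([ 2.14205419e-01,  9.76788300e-01, -7.72623747e-04, -2.42973091e-04]), 'ft_force': array([-1.34743195,  0.1383072 ,  0.11032829]), 'moment': array([-0.05324807,  0.02935198, -0.03067154]), 'grip_force': 0.0, 'finger_gap': 0.0858630170717208}
```

View pics/side0.png

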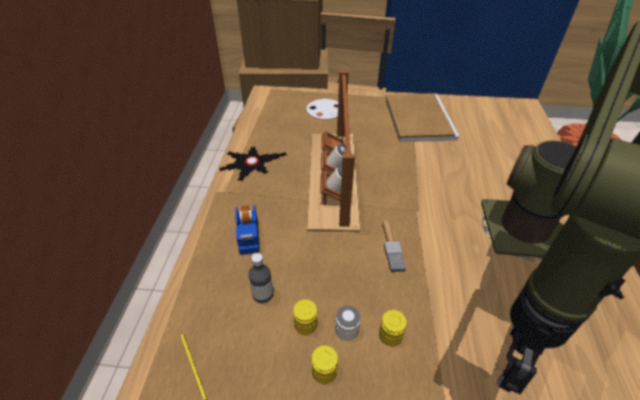

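View pics/top0.png

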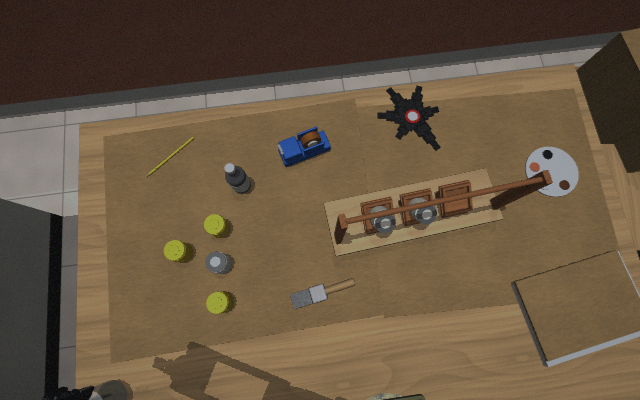

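The side view shows the loose pot at (347,320) between three yellow ones, and the rack around (340,170). The top view shows the pot at (217,262), the rack pots near (381,220) and (424,212), and the empty seat at (456,198).

Run:
```python
import cv2,numpy as np
t=cv2.imread("pics/top0.png");s=cv2.imread("pics/side0.png")
r=lambda im,x,y,w,h,k:cv2.resize(im[y:y+h,x:x+w],None,fx=k,fy=k,interpolation=cv2.INTER_CUBIC)
C=np.zeros((600,800,3),np.uint8)
a=r(t,330,165,160,70,5);C[:350]=a            # top rack
b=r(t,197,242,40,40,6);C[355:595,:240]=b      # top pot
c=r(s,327,300,40,40,6);C[355:595,250:490]=c   # side pot
d=r(s,312,125,50,40,6);C[355:595,497:797]=r(s,310,128,50,40,6)
cv2.imwrite("pics/c1.png",C)
```

```text
(no output)
```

View pics/c1.png

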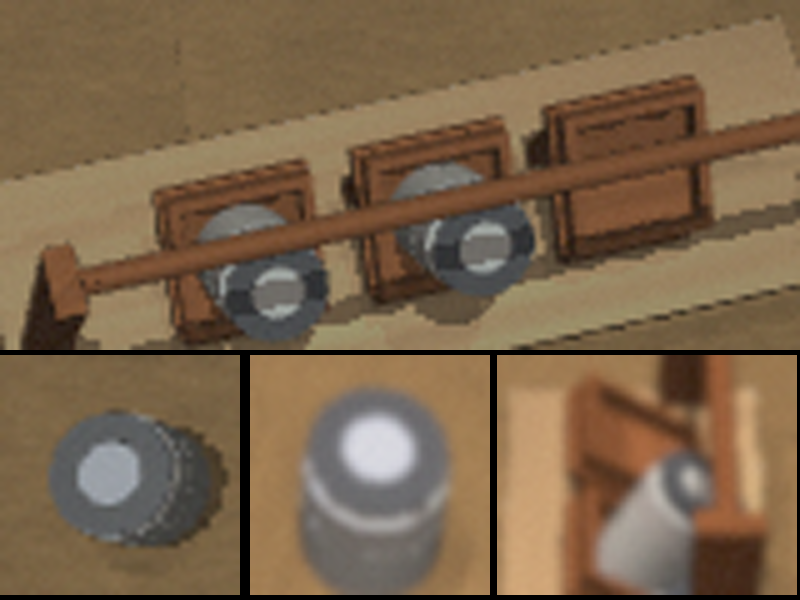

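View pics/wrist0.png

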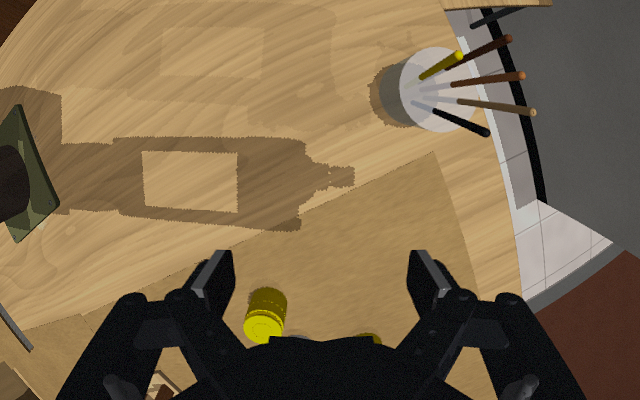

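```bash
cat > h.py <<'E'
import numpy as np,cv2
from scipy.optimize import least_squares
from scipy.spatial.transform import Rotation as R
from rig import *
_c={}
def cam(n):
    if n=="wrist": return camera_params(n)
    return _c.setdefault(n,camera_params(n))
def proj(n,P,p=None):
    p=p or cam(n); E=np.array(p["extrinsics"]); q=np.atleast_2d(P)@E[:3,:3].T+E[:3,3]
    x,y,z=q[:,0],-q[:,1],-q[:,2]
    if n=="wrist":
        r=np.hypot(x,y); th=np.arctan2(r,z); s=th/np.maximum(r,1e-9)
    else: s=1/z
    return np.c_[p["fx"]*x*s+p["cx"],p["fy"]*y*s+p["cy"]]
def seatR(yaw):
    c,s=np.cos(yaw),np.sin(yaw); xr=np.array([c,s,0]);yr=np.array([-s,c,0]);k=np.array([0,0,1.])
    a=np.pi/6
    return np.c_[np.cos(a)*xr+np.sin(a)*k, yr, np.cos(a)*k-np.sin(a)*xr]
E
python3 - <<'E'
from h import *
f=lambda p:np.r_[(proj("top",p)-[214.8,261.4])[0],(proj("side",p)-[347.9,314.9])[0]]
r=least_squares(f,[.5,.3,.06]);print("lidtop",r.x,r.fun)
oc=[[x,y,.012] for x,y in((.038,.038),(.038,-.038),(-.038,-.038),(-.038,.038))]
uv=np.array([[543,108],[700,76],[712,218],[560,262]])/5+[329.6,164.6]
def g(p,out=0):
    M=seatR(p[3]);o=p[:3]
    e=(proj("top",o+np.array(oc)@M.T)-uv).ravel()
    l=np.array([[0,.21,.059+p[4]],[0,.105,.059+p[5]]])@M.T+o
    e2=(proj("top",l)-[[385.2,223.0],[427.0,214.0]]).ravel()
    e3=(proj("side",l[1:])-[342.1,148.7]).ravel()
    if out:print("lids",l)
    return np.r_[e,e2,.5*e3,(p[4:]-.006)*200]
r=least_squares(g,[.6,-.2,.055,0,.006,.006]);print(r.x.round(4),r.fun.round(2));g(r.x,1)
M=seatR(r.x[3]); print(proj("top",r.x[:3]),proj("side",r.x[:3]))
for n in("bottle",):pass
def gr(n,u,v,z):
    return least_squares(lambda q:(proj(n,[q[0],q[1],z])-[u,v])[0],[.5,.2]).x
for k,(u,v,z) in dict(y1=(218,302,.06),y2=(214,225,.06),y3=(176,250,.06),bot=(232,170,.15),tape=(300,150,.05),brush=(310,295,.01),brush2=(352,283,.01),h1=(343,219,.248),h2=(546,179,.248)).items():print(k,gr("top",u,v,z).round(3))
E
```

```text
lidtop [0.48995185 0.36661129 0.06658459] [ 0.01296977 -0.39184482  0.33429197  0.08210494]
[ 0.5729 -0.2642  0.0604  0.104   0.0073  0.0093] [ 2.21  1.05 -1.08  0.71 -0.95 -0.18  2.   -2.27 -1.01  0.49 -1.1  -0.36
  1.2   0.13  0.27  0.66]
lids [[ 0.51816894 -0.05876265  0.11781895]
 [ 0.52809476 -0.16329702  0.11951153]]
[[453.79233562 196.6091838 ]] [[331.75077295 144.29356471]]
y1 [0.39  0.368]
y2 [0.583 0.364]
y3 [0.532 0.463]
bot [0.692 0.288]
tape [0.761 0.12 ]
brush [0.376 0.144]
brush2 [0.391 0.031]
h1 [0.519 0.05 ]
h2 [ 0.546 -0.391]
```

```bash
cat >> h.py <<'E'
SEAT=np.array([.5729,-.2642,.0604]);YAW=.104
def toolR(tilt=np.pi/6,yaw=YAW):   # tool z forward-down by tilt, tool y = rack y
    c,s=np.cos(yaw),np.sin(yaw); xr=np.array([c,s,0]);yr=np.array([-s,c,0]);k=np.array([0,0,1.])
    z=np.sin(tilt)*xr-np.cos(tilt)*k
    return np.c_[np.cross(yr,z),yr,z]
def rows(p,Rm,n=None,p0=None,R0=None):
    o=get_obs()
    p0=o["position"] if p0 is None else p0
    R0=R.from_quat(o["eef_rot"]).as_matrix() if R0 is None else R0
    w=R.from_matrix(R0.T@Rm).as_rotvec(); d=np.array(p)-p0
    if n is None:n=int(max(np.ceil(np.linalg.norm(w)/.14),np.ceil(np.linalg.norm(d)/.027),1))
    A=sum(R.from_rotvec(k*w/n).as_matrix() for k in range(n))
    s=np.linalg.solve(A,R0.T@d)
    print(n,"rows of",np.r_[s/.03,w/n/.5].round(3).tolist()); return p,Rm
def wq(M,q1,s):
    B=(R.from_euler('z',q1)*R.from_euler('y',s)).as_matrix().T@M
    return (R.from_matrix(B).as_euler('ZYZ')-[0,0,np.pi/2]+np.pi)%(2*np.pi)-np.pi
E
python3 - <<'E'
from h import *
o=get_obs();print(wq(R.from_quat(o["eef_rot"]).as_matrix(),o["joint_pos"][0],sum(o["joint_pos"][1:3])))
for q1 in(-.5,-.2):
  for s in(1.5,1.9):
    for t in(30,45):print(q1,s,t,wq(toolR(np.radians(t)),q1,s).round(2))
rows([.490,.367,.12],toolR(0))
E
```

```text
[ 2.55313939e-05  1.32840816e+00 -7.35121861e-02]
-0.5 1.5 30 [ 0.31  1.21 -2.22]
-0.5 1.5 45 [ 0.49  1.01 -2.3 ]
-0.5 1.9 30 [ 0.39  0.84 -2.38]
-0.5 1.9 45 [ 0.7   0.68 -2.6 ]
-0.2 1.5 30 [ 0.17  1.14 -1.91]
-0.2 1.5 45 [ 0.27  0.9  -1.96]
-0.2 1.9 30 [ 0.22  0.75 -2.  ]
-0.2 1.9 45 [ 0.44  0.52 -2.18]
12 rows of [-0.77, -0.297, 0.307, -0.0, -0.0, -0.089]
```

>>> {"api": "jog_arm", "payload": {
  "plan": [
    [[-0.77,-0.3,0.31,0,0,-0.09],[-0.77,-0.3,0.31,0,0,-0.09],[-0.77,-0.3,0.31,0,0,-0.09],[-0.77,-0.3,0.31,0,0,-0.09],[-0.77,-0.3,0.31,0,0,-0.09],[-0.77,-0.3,0.31,0,0,-0.09],[-0.77,-0.3,0.31,0,0,-0.09],[-0.77,-0.3,0.31,0,0,-0.09],[-0.77,-0.3,0.31,0,0,-0.09],[-0.77,-0.3,0.31,0,0,-0.09],[-0.77,-0.3,0.31,0,0,-0.09],[-0.77,-0.3,0.31,0,0,-0.09]]
  ],
  "jaw": -1
}}

```text
clock: 1.35
position: [0.491, 0.3664, 0.119]
eef_rot: [-0.055, 0.998, -0.0, -0.0]
ft_force: [0.4, 0.5, -0.4]
finger_gap: -0.0003
grip_force: 0.0
```

Run:
```python
from h import *
M=toolR(0)
w=camera_params("wrist");im=get_image("wrist");cv2.imwrite("pics/w1.png",im)
print(get_obs()["position"],proj("wrist",[.490,.367,.067],w))
rows([.490,.367,.08],M)
```

```text
[0.4948491  0.36519435 0.11754178] [[320.98501127 218.85642471]]
2 rows of [0.078, 0.04, 0.626, -0.002, 0.002, 0.006]
```

View pics/w1.png

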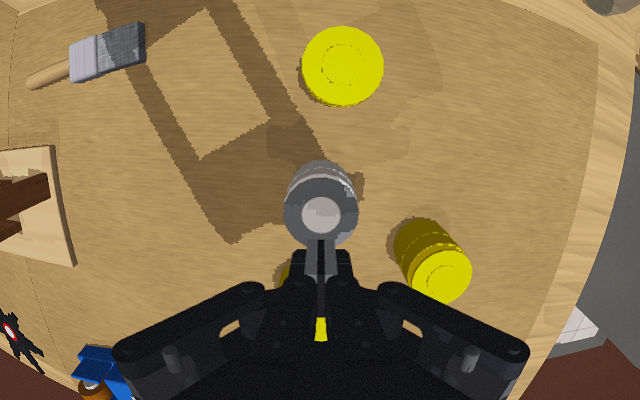

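>>> {"api": "jog_arm", "payload": {
  "plan": [
    [[0.05,0,0.5,0,0,0],[0.05,0,0.5,0,0,0],[0,0,0.3,0,0,0],[0,0,0,0,0,0],[0,0,0,0,0,0]]
  ]
}}

```text
clock: 1.9
position: [0.4874, 0.367, 0.0808]
eef_rot: [-0.054, 0.999, -0.0, -0.0]
ft_force: [-0.5, -0.0, -0.1]
finger_gap: 0.0004
grip_force: 0.0
```

>>> {"api": "jog_arm", "payload": {
  "plan": [
    [[0,0,0.3,0,0,0],[0,0,0.1,0,0,0],[0,0,0.08,0,0,0],[0,0,0.08,0,0,0],[0,0,0.07,0,0,0],[0,0,0.05,0,0,0],[0,0,0.04,0,0,0],[0,0,0,0,0,0],[0,0,0,0,0,0]]
  ]
}}

```text
clock: 2.8
position: [0.4873, 0.3669, 0.0598]
eef_rot: [-0.054, 0.999, 0.0, 0.0]
ft_force: [-1.8, -1.6, 5.8]
finger_gap: -0.0001
grip_force: 2.8
```

>>> {"api": "jog_arm", "payload": {
  "plan": [
    [[0,0,0.03,0,0,0],[0,0,0.03,0,0,0],[0,0,0,0,0,0]]
  ]
}}

```text
clock: 3.1
position: [0.4874, 0.3669, 0.059]
eef_rot: [-0.054, 0.999, 0.0, 0.0]
ft_force: [-2.5, -1.9, 10.4]
finger_gap: 0.0001
grip_force: 5.9
```

>>> {"api": "jog_arm", "payload": {
  "plan": [
    [[0,0,0.03,0,0,0],[0,0,0.03,0,0,0],[0,0,0,0,0,0],[0,0,0,0,0,0]]
  ]
}}

```text
clock: 3.5
position: [0.4874, 0.3669, 0.0589]
eef_rot: [-0.054, 0.999, 0.0, 0.001]
ft_force: [-6.1, -4.1, 21.8]
finger_gap: 0.0002
grip_force: 11.0
```

>>> {"api": "jog_arm", "payload": {
  "plan": [
    [[0,0,-0.3,0,0,0],[0,0,-0.8,0,0,0],[0,0,-0.5,0,0,0],[0,0,0,0,0,0],[0,0,0,0,0,0],[0,0,0,0,0,0]]
  ],
  "jaw": 1,
  "force": 20
}}

```text
clock: 4.1
position: [0.4867, 0.3663, 0.1023]
eef_rot: [-0.054, 0.999, -0.001, -0.001]
ft_force: [-0.7, -0.6, -0.5]
finger_gap: 0.0847
grip_force: 0.0
```

>>> {"api": "jog_arm", "payload": {
  "plan": [
    [[-0.06,0,0.6,0,0,0],[0,0,0.7,0,0,0],[0,0,0.7,0,0,0],[0,0,0.5,0,0,0],[0,0,0.24,0,0,0],[0,0,0,0,0,0],[0,0,0,0,0,0]]
  ]
}}

```text
clock: 4.8
position: [0.4892, 0.3671, 0.0212]
eef_rot: [-0.054, 0.999, -0.0, -0.0]
ft_force: [0.5, -0.5, 0.4]
finger_gap: 0.0859
grip_force: 0.0
```

>>> {"api": "jog_arm", "payload": {
  "plan": [
    [[0,0,0,0,0,0],[0,0,0,0,0,0],[0,0,0,0,0,0],[0,0,0,0,0,0],[0,0,0,0,0,0],[0,0,0,0,0,0],[0,0,0,0,0,0]]
  ],
  "jaw": -1,
  "force": 20
}}

```text
clock: 5.5
position: [0.4897, 0.3673, 0.0223]
eef_rot: [-0.054, 0.999, 0.0, 0.001]
ft_force: [0.4, -1.2, 5.8]
finger_gap: 0.0539
grip_force: 21.9
```

>>> {"api": "jog_arm", "payload": {
  "plan": [
    [[0,0,-0.3,0,0,0],[0,0,-0.7,0,0,0],[0,0,-0.9,0,0,0],[0,0,-0.9,0,0,0],[0,0,-0.9,0,0,0],[0,0,-0.9,0,0,0],[0,0,-0.6,0,0,0],[0,0,-0.3,0,0,0],[0,0,0,0,0,0],[0,0,0,0,0,0]]
  ]
}}

```text
clock: 6.5
position: [0.4884, 0.3666, 0.1853]
eef_rot: [-0.054, 0.999, -0.0, -0.001]
ft_force: [0.5, -0.2, -3.1]
finger_gap: 0.0535
grip_force: 21.8
```

Run:
```python
from h import *
p,M=rows([.39,.06,.22],toolR(0))
rows([.39,-.2,.22],toolR(),None,p,M)
```

```text
12 rows of [0.362, -0.818, -0.096, -0.0, -0.0, 0.001]
10 rows of [0.088, -0.862, -0.021, 0.0, -0.105, 0.0]
```

>>> {"api": "jog_arm", "payload": {
  "plan": [
    [[0.14,-0.4,-0.1,0,0,0],[0.28,-0.82,-0.1,0,0,0],[0.28,-0.82,-0.1,0,0,0],[0.28,-0.82,-0.1,0,0,0],[0.28,-0.82,-0.1,0,0,0],[0.28,-0.82,-0.1,0,0,0],[0.28,-0.82,-0.1,0,0,0],[0.28,-0.82,-0.1,0,0,0],[0.28,-0.82,-0.1,0,0,0],[0.28,-0.82,-0.1,0,0,0],[0.28,-0.82,-0.1,0,0,0],[0.28,-0.82,-0.1,0,0,0]]
  ]
}}

```text
clock: 7.7
position: [0.4218, 0.074, 0.2214]
eef_rot: [-0.054, 0.999, -0.0, -0.001]
ft_force: [0.8, 0.3, -1.4]
finger_gap: 0.0536
grip_force: 21.8
```

>>> {"api": "jog_arm", "payload": {
  "plan": [
    [[0.09,-0.86,-0.02,0,-0.1,0],[0.09,-0.86,-0.02,0,-0.11,0],[0.09,-0.86,-0.02,0,-0.1,0],[0.09,-0.86,-0.02,0,-0.11,0],[0.09,-0.86,-0.02,0,-0.1,0],[0.09,-0.86,-0.02,0,-0.11,0],[0.09,-0.86,-0.02,0,-0.1,0],[0.09,-0.86,-0.02,0,-0.11,0],[0.09,-0.86,-0.02,0,-0.1,0],[0.05,-0.5,-0.02,0,-0.1,0],[0,0,0,0,0,0],[0,0,0,0,0,0]]
  ]
}}

```text
clock: 8.9
position: [0.433, -0.161, 0.2303]
eef_rot: [-0.046, 0.968, 0.008, 0.245]
ft_force: [-0.2, 0.7, -2.7]
finger_gap: 0.0534
grip_force: 22.0
```

Run:
```python
from h import *
w=camera_params("wrist");im=get_image("wrist");cv2.imwrite("pics/w2.png",im)
np.save("w2.npy",w["extrinsics"])
print(get_obs()["position"],get_obs()["eef_rot"],get_obs()["joint_pos"].round(2))
M=seatR(YAW)
for q in([0,0,0],[.038,.038,.012],[.038,-.038,.012],[-.038,-.038,.012],[-.038,.038,.012],[0,.105,.067],[0,.21,.067]):print(proj("wrist",SEAT+M@np.array(q),w).round(0))
```

```text
[ 0.43320065 -0.16062579  0.23042079] [-0.04629632  0.96841532  0.00802987  0.24487535] [-0.73 -0.03  2.05  0.49  0.82 -2.68]
[[227. 198.]]
[[257. 231.]]
[[199. 230.]]
[[193. 170.]]
[[253. 169.]]
[[310. 216.]]
[[414. 215.]]
```

View pics/w2.png

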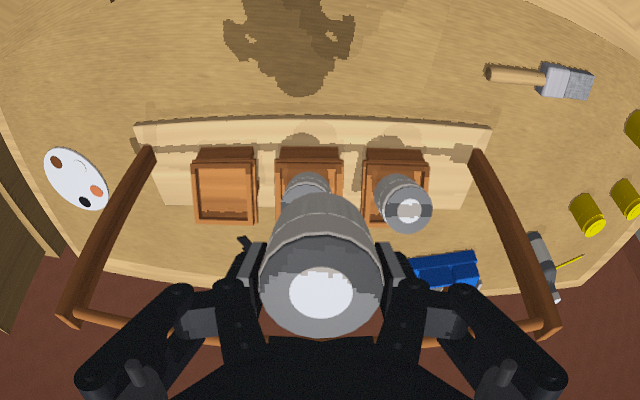

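The wrist view shows the pot held upright between the fingers. The empty seat is at about (225,193) and the lid of the first rack pot at (408,210). I'll zoom in to refine the rack pose.

Run:
```python
from h import *
im=cv2.imread("pics/w2.png")
C=np.zeros((570,800,3),np.uint8)
r=lambda x,y,w,h,k:cv2.resize(im[y:y+h,x:x+w],None,fx=k,fy=k,interpolation=cv2.INTER_CUBIC)
C[:570,:480]=r(185,140,80,95,6);C[:360,485:800]=r(370,170,63,72,5)
cv2.imwrite("pics/c2.png",C)
o=get_obs();q=o["joint_pos"];print(wq(R.from_quat(o["eef_rot"]).as_matrix(),q[0],q[1]+q[2]),q)
```

```text
[ 0.49037075  0.82245208 -2.68346273] [-0.73259525 -0.02743011  2.05393474  0.49037075  0.82245208 -2.68346273]
```

View pics/c2.png

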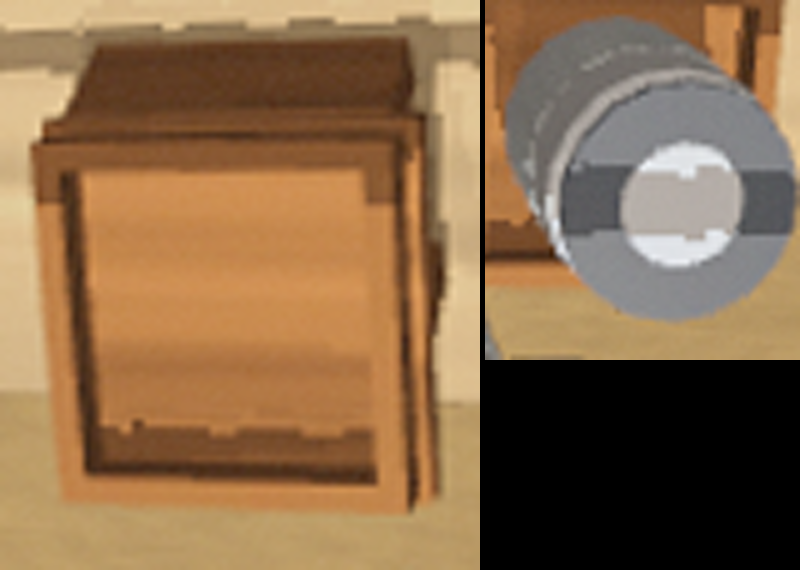

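Run:
```python
from h import *
w=camera_params("wrist");w["extrinsics"]=np.load("w2.npy")
oc=np.array([[x,y,.012] for x,y in((.038,.038),(.038,-.038),(-.038,-.038),(-.038,.038))])
ow=oc[[2,3,0,1]]
uw=np.array([[190.6,163.7],[251.6,163.7],[253,224.6],[195.6,223.2]])
ut=np.array([[700,76],[712,218]])/5+[329.6,164.6]
def g(p,wt=2,out=0):
    M=seatR(p[3]);o=p[:3]
    e=(proj("wrist",o+ow@M.T,w)-uw).ravel()
    l=np.array([[0,.21,.059+p[4]],[0,.105,.059+p[5]]])@M.T+o
    e0=(proj("wrist",l[:1],w)-[409.3,210.7]).ravel()
    e1=(proj("top",o+oc[1:3]@M.T)-ut).ravel()
    e2=(proj("top",l)-[[385.2,223.0],[427.0,214.0]]).ravel()
    e3=(proj("side",l[1:])-[342.1,148.7]).ravel()
    if out:print("lids",l.round(4))
    return np.r_[e,e0,wt*e1,wt*e2,.7*e3,(p[4:]-.006)*500]
for wt in(0,.5,2,5):
    r=least_squares(g,[.57,-.26,.06,.1,.006,.006],args=(wt,));print(wt,r.x.round(4),r.fun.round(1));g(r.x,wt,1)
```

```text
0 [ 0.569  -0.2689  0.0543  0.0747  0.0059  0.0061] [ 0.2 -0.1 -0.6 -0.5  0.4  0.6  0.3 -0.  -0.4  0.4  0.   0.  -0.   0.
 -0.  -0.  -0.  -0.   1.5  1.3 -0.   0.1]
lids [[ 0.521  -0.0619  0.1105]
 [ 0.5287 -0.1666  0.1106]]
0.5 [ 0.5697 -0.269   0.0538  0.0777  0.0064  0.0063] [ 0.2  0.2 -0.8 -0.3  0.4  0.7  0.4  0.1 -0.6  0.2  0.2  1.4 -0.1  0.9
 -0.2 -0.1 -0.4 -0.1  1.4  1.4  0.2  0.2]
lids [[ 0.5208 -0.0622  0.1104]
 [ 0.529  -0.1669  0.1103]]
2 [ 0.5727 -0.2697  0.0522  0.0917  0.0079  0.008 ] [ 0.3  1.5 -1.4  0.4  0.5  0.9  1.2  0.8 -1.8 -0.5 -0.1  3.2 -0.5  1.
  0.5 -0.  -0.7 -1.   1.3  1.2  0.9  1. ]
lids [[ 0.5202 -0.0636  0.1101]
 [ 0.5297 -0.1682  0.1102]]
5 [ 0.5738 -0.2695  0.0528  0.1007  0.0061  0.0097] [ 0.2  2.8 -1.7  1.2  0.8  1.7  1.6  2.  -2.2 -1.1 -1.2  5.2 -1.1 -0.4
  1.5 -0.1  0.4 -2.1  1.4  0.8  0.   1.8]
lids [[ 0.5203 -0.0639  0.1092]
 [ 0.5291 -0.1685  0.1123]]
```

```bash
cat >> h.py <<'E'
SEAT=np.array([.570,-.269,.0538]);YAW=.08
zs=seatR(YAW)[:,2]
TR=lambda a:toolR(np.pi/6,YAW)@R.from_euler('z',a).as_matrix()   # a>0 : tool y toward lower world angle
E
python3 - <<'E'
from h import *
w=camera_params("wrist");w["extrinsics"]=np.load("w2.npy")
o=get_obs();p=o["position"];M=R.from_quat(o["eef_rot"]).as_matrix();q=o["joint_pos"]
f=lambda v:(proj("wrist",p+M@np.array([v[0],v[1],-.0375]),w)-[320.5,293])[0]
print("pot offset in tool",least_squares(f,[0,0]).x)
d=.575*np.sin(.073)
y=lambda q1,P:-np.sin(q1)*P[0]+np.cos(q1)*P[1]
L=least_squares(lambda L:y(q[0],p-L[0]*M[:,2])-d,[.3]).x[0];print("L",L)
for a in(0,.25,.4):
  Mt=TR(a);print(a,"tool y ang",np.degrees(np.arctan2(Mt[1,1],Mt[0,1])))
  for t in(.0215,.11):
    P=SEAT+t*zs
    q1=least_squares(lambda v:y(v[0],P-L*Mt[:,2])-d,[-.5]).x[0]
    print(t,P.round(3),round(q1,2),[wq(Mt,q1,s).round(2).tolist() for s in(1.7,1.9,2.1)])
E
```

```text
pot offset in tool [3.28187057e-03 3.12503238e-05]
L 0.3719599361160235
0 tool y ang 94.58366236104659
0.0215 [ 0.559 -0.27   0.072] -0.74 [[0.42, 1.1, -2.52], [0.48, 0.92, -2.62], [0.57, 0.75, -2.75]]
0.11 [ 0.515 -0.273  0.149] -0.81 [[0.44, 1.14, -2.59], [0.5, 0.96, -2.7], [0.58, 0.78, -2.83]]
0.25 tool y ang 82.1143617208259
0.0215 [ 0.559 -0.27   0.072] -0.74 [[0.42, 1.1, -2.27], [0.48, 0.92, -2.37], [0.57, 0.75, -2.5]]
0.11 [ 0.515 -0.273  0.149] -0.81 [[0.44, 1.14, -2.34], [0.5, 0.96, -2.45], [0.58, 0.78, -2.58]]
0.4 tool y ang 74.47347461593148
0.0215 [ 0.559 -0.27   0.072] -0.74 [[0.42, 1.1, -2.12], [0.48, 0.92, -2.22], [0.57, 0.75, -2.35]]
0.11 [ 0.515 -0.273  0.149] -0.81 [[0.44, 1.14, -2.19], [0.5, 0.96, -2.3], [0.58, 0.78, -2.43]]
```

Run:
```python
from h import *
Mt=TR(.28)
p,M=rows([.43,-.27,.21],Mt)
P=SEAT+.09*zs-.003*Mt[:,0];print(P)
rows(P,Mt,None,p,M)
```

```text
5 rows of [0.061, -0.738, 0.079, -0.001, -0.011, 0.118]
[ 0.52769909 -0.27322304  0.13318387]
5 rows of [-0.313, 0.014, 0.767, 0.0, 0.0, 0.0]
```

>>> {"api": "jog_arm", "payload": {
  "plan": [
    [[0,0,0,0,-0.02,0.2],[0,0,0,0,-0.02,0.2],[0,0,0,0,-0.02,0.19],[0,0,0,0,0,0]]
  ]
}}

```text
clock: 9.35
position: [0.4334, -0.16, 0.2304]
eef_rot: [0.096, 0.961, 0.045, 0.256]
ft_force: [-0.0, 0.1, -2.4]
finger_gap: 0.0534
grip_force: 22.0
```

Run:
```python
from h import *
Mt=TR(.28)
p,M=rows([.43,-.27,.21],Mt)
print(get_obs()["joint_pos"])
```

```text
5 rows of [-0.068, -0.739, 0.078, -0.001, 0.001, 0.0]
[-0.75118935 -0.03348014  2.07646522  0.53874966  0.80026076 -2.44410153]
```

Run:
```python
from h import *
Mt=TR(.28)
rows(SEAT+.09*zs-.003*Mt[:,0],Mt)
```

```text
7 rows of [-0.272, -0.517, 0.604, -0.001, 0.001, 0.0]
```

>>> {"api": "jog_arm", "payload": {
  "plan": [
    [[-0.14,-0.26,0.3,0,0,0],[-0.27,-0.52,0.6,0,0,0],[-0.27,-0.52,0.6,0,0,0],[-0.27,-0.52,0.6,0,0,0],[-0.27,-0.52,0.6,0,0,0],[-0.27,-0.52,0.6,0,0,0],[-0.27,-0.52,0.6,0,0,0],[-0.14,-0.26,0.3,0,0,0],[0,0,0,0,0,0],[0,0,0,0,0,0]]
  ]
}}

```text
clock: 10.35
position: [0.5276, -0.2753, 0.1351]
eef_rot: [0.098, 0.961, 0.044, 0.255]
ft_force: [-0.9, -1.3, -2.6]
finger_gap: 0.0535
grip_force: 22.0
```

Run:
```python
from h import *
Mt=TR(.28);o=get_obs()
print(o["position"],o["joint_pos"].round(2))
rows(SEAT+.03*zs-.003*Mt[:,0],Mt)
w=camera_params("wrist");im=get_image("wrist")
s=get_image("side")
print(proj("wrist",[SEAT+x*zs for x in(0,.012)],w))
C=np.zeros((400,800,3),np.uint8);C[:,:400]=im[:,120:520];C[:,400:]=cv2.resize(s[80:240,260:420],(400,400),interpolation=cv2.INTER_CUBIC)
cv2.imwrite("pics/c3.png",C)
```

```text
[ 0.52760086 -0.27527808  0.13511063] [-0.79  0.31  1.96  0.7   0.64 -2.68]
3 rows of [0.015, 0.021, 0.687, -0.003, 0.001, -0.001]
[[323.10086956 197.2020415 ]
 [323.15001055 201.84712783]]
```

View pics/c3.png

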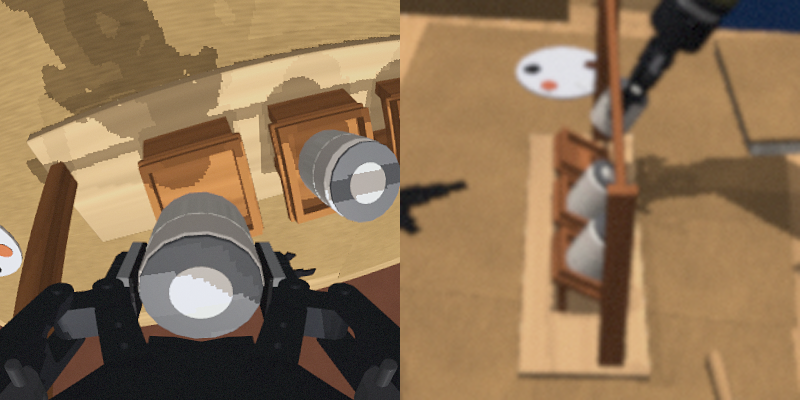

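>>> {"api": "jog_arm", "payload": {
  "plan": [
    [[0.02,0.02,0.4,0,0,0],[0.02,0.02,0.5,0,0,0],[0.01,0.02,0.5,0,0,0],[0,0,0.4,0,0,0],[0,0,0.2,0,0,0],[0,0,0,0,0,0],[0,0,0,0,0,0]]
  ]
}}

```text
clock: 11.15
position: [0.5611, -0.2696, 0.0888]
eef_rot: [0.102, 0.963, 0.042, 0.246]
ft_force: [-3.4, -0.1, 0.5]
finger_gap: 0.0536
grip_force: 24.2
```

Run:
```python
from h import *
Mt=TR(.28);o=get_obs()
print(o["position"],o["joint_pos"].round(2))
rows(SEAT+.0215*zs-.003*Mt[:,0],Mt)
```

```text
[ 0.56107016 -0.26963802  0.08879812] [-0.72  0.41  1.95  0.74  0.53 -2.68]
1 rows of [0.204, -0.089, 0.447, -0.025, -0.032, -0.018]
```

>>> {"api": "jog_arm", "payload": {
  "plan": [
    [[0.1,0,-0.5,0,0,0.2],[0,0,-0.1,0,0,0.2],[0,0,0,0,0,0],[0,0,0,0,0,0]]
  ]
}}

```text
clock: 11.55
position: [0.5507, -0.2701, 0.104]
eef_rot: [0.197, 0.948, 0.066, 0.242]
ft_force: [0.5, -1.0, -2.0]
finger_gap: 0.0535
grip_force: 23.9
```

Run:
```python
from h import *
Mt=TR(.48);o=get_obs()
print(o["position"],o["joint_pos"].round(2))
print(Mt.T@(o["position"]-SEAT+.003*Mt[:,0]))
rows(SEAT+.04*zs-.003*TR(.28)[:,0],Mt)
```

```text
[ 0.55072284 -0.27013587  0.10398509] [-0.74  0.37  1.95  0.71  0.56 -2.47]
[-0.00423811  0.00422855 -0.0531147 ]
1 rows of [0.138, -0.115, 0.441, -0.031, -0.022, -0.013]
```

>>> {"api": "jog_arm", "payload": {
  "plan": [
    [[0.07,-0.06,0.1,-0.03,-0.02,-0.01],[0.07,-0.06,0.1,0,0,0],[0,0,0.24,0,0,0],[0,0,0.2,0,0,0],[0,0,0.1,0,0,0],[0,0,0,0,0,0],[0,0,0,0,0,0]]
  ]
}}

```text
clock: 12.25
position: [0.5569, -0.2708, 0.0823]
eef_rot: [0.194, 0.946, 0.072, 0.248]
ft_force: [0.2, 0.3, -2.8]
finger_gap: 0.0532
grip_force: 23.8
```

Run:
```python
from h import *
Mt=TR(.48);o=get_obs()
print(o["position"],o["joint_pos"].round(2))
rows(SEAT+.0215*zs-.003*TR(.28)[:,0],Mt)
```

```text
[ 0.55693166 -0.27077094  0.08230078] [-0.74  0.42  1.97  0.82  0.53 -2.58]
1 rows of [-0.003, -0.002, 0.326, -0.001, -0.002, -0.008]
```

>>> {"api": "jog_arm", "payload": {
  "plan": [
    [[0,0,0.1,0,0,0],[0,0,0.08,0,0,0],[0,0,0.06,0,0,0],[0,0,0.05,0,0,0],[0,0,0,0,0,0]]
  ]
}}

```text
clock: 12.75
position: [0.5622, -0.2714, 0.0767]
eef_rot: [0.194, 0.946, 0.071, 0.25]
ft_force: [-2.6, 1.3, 8.5]
finger_gap: 0.054
grip_force: 25.1
```

>>> {"api": "jog_arm", "payload": {
  "plan": [
    [[0,0,0.04,0,0,0],[0,0,0.04,0,0,0],[0,0,0,0,0,0]]
  ]
}}

```text
clock: 13.05
position: [0.5636, -0.2718, 0.0762]
eef_rot: [0.194, 0.946, 0.071, 0.251]
ft_force: [-8.6, 0.2, 18.2]
finger_gap: 0.0535
grip_force: 26.6
```

>>> {"api": "jog_arm", "payload": {
  "plan": [
    [[0,0,-0.03,0,0,0],[0,0,0,0,0,0],[0,0,0,0,0,0],[0,0,0,0,0,0],[0,0,0,0,0,0]]
  ],
  "jaw": 0.7
}}

```text
clock: 13.55
position: [0.5618, -0.2704, 0.0732]
eef_rot: [0.194, 0.946, 0.072, 0.248]
ft_force: [-0.2, -0.2, -0.3]
finger_gap: 0.0726
grip_force: 0.0
```

>>> {"api": "jog_arm", "payload": {
  "plan": [
    [[0,0,-0.2,0,0,0],[0,0,-0.4,0,0,0],[0,0,-0.6,0,0,0],[0,0,-0.8,0,0,0],[0,0,-0.8,0,0,0],[0,0,-0.8,0,0,0],[0,0,-0.4,0,0,0],[0,0,0,0,0,0],[0,0,0,0,0,0]]
  ]
}}

```text
clock: 14.45
position: [0.502, -0.2754, 0.1777]
eef_rot: [0.194, 0.946, 0.072, 0.248]
ft_force: [0.1, 0.2, -0.0]
finger_gap: 0.0726
grip_force: 0.0
```

Run:
```python
from h import *
w=camera_params("wrist");im=get_image("wrist");o=get_obs();np.save("w4.npy",w["extrinsics"])
print(o["position"],o["joint_pos"].round(2))
t=get_image("top");xs=seatR(YAW)
print("pred lid C",proj("wrist",SEAT+.059*zs,w),"A,B",proj("wrist",[SEAT+xs@np.array([0,y,.0655]) for y in(.21,.105)],w))
C=np.zeros((600,800,3),np.uint8);C[:400,:640]=im;C[400:600,:]=cv2.resize(t[185:235,320:520],(800,200),interpolation=cv2.INTER_CUBIC)
cv2.imwrite("pics/c4.png",C)
```

```text
[ 0.50197672 -0.27506979  0.17705129] [-0.84  0.22  1.94  0.63  0.74 -2.42]
pred lid C [[320.05684871 202.63072537]] A,B [[543.45975173  91.96871054]
 [445.05481489 142.31600625]]
```

View pics/c4.png

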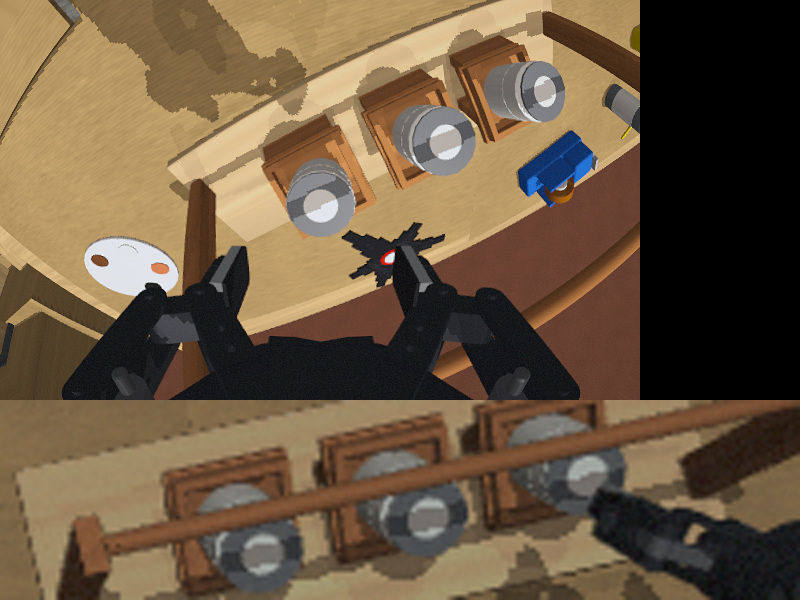

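Run:
```python
from h import *
S=seatR(YAW);f=lambda y,t:SEAT+S@np.array([0,y,t])
p,M=rows(f(.105,.1),TR(.3)); print(p)
for y in(.105,.21):print(y,f(y,.1),f(y,.067),f(y,.059))
rows(f(.105,.07),TR(.3),None,p,M)
```

```text
5 rows of [0.295, 0.639, 0.271, 0.0, -0.001, -0.074]
[ 0.51176887 -0.16833156  0.14040254]
0.105 [ 0.51176887 -0.16833156  0.14040254] [ 0.5282161  -0.16701296  0.1118237 ] [ 0.53220331 -0.1666933   0.1048955 ]
0.21 [ 0.50337783 -0.06366738  0.14040254] [ 0.51982506 -0.06234878  0.1118237 ] [ 0.52381226 -0.06202913  0.1048955 ]
2 rows of [-0.0, 0.0, 0.5, 0.0, 0.0, 0.0]
```

>>> {"api": "jog_arm", "payload": {
  "plan": [
    [[0.15,0.32,0.14,0,0,-0.07],[0.3,0.64,0.27,0,0,-0.07],[0.3,0.64,0.27,0,0,-0.07],[0.29,0.64,0.27,0,0,-0.07],[0.29,0.64,0.27,0,0,-0.09],[0.15,0.32,0.14,0,0,0],[0,0,0,0,0,0],[0,0,0,0,0,0],[0,0,0,0,0,0]]
  ],
  "jaw": -1
}}

```text
clock: 15.45
position: [0.5114, -0.1699, 0.1407]
eef_rot: [0.106, 0.96, 0.048, 0.254]
ft_force: [-0.2, -0.0, 0.3]
finger_gap: -0.0001
grip_force: 0.0
```

Run:
```python
from h import *
S=seatR(YAW);o=get_obs()
print(o["joint_pos"].round(2),S.T@(o["position"]-SEAT))
rows(SEAT+S@np.array([0,.105,.075]),TR(.3),1)
```

```text
[-0.63  0.22  2.1   0.7   0.52 -2.54] [-0.00028601  0.10351517  0.10049763]
1 rows of [0.006, 0.051, 0.85, -0.003, 0.001, 0.001]
```

>>> {"api": "jog_arm", "payload": {
  "plan": [
    [[0.01,0.03,0.3,0,0,0],[0,0.02,0.35,0,0,0],[0,0,0.2,0,0,0],[0,0,0.1,0,0,0],[0,0,0.08,0,0,0],[0,0,0.08,0,0,0],[0,0,0.08,0,0,0],[0,0,0.05,0,0,0],[0,0,0,0,0,0],[0,0,0,0,0,0]]
  ]
}}

```text
clock: 16.45
position: [0.529, -0.1656, 0.108]
eef_rot: [0.106, 0.96, 0.049, 0.254]
ft_force: [-2.5, 0.0, 1.7]
finger_gap: 0.0002
grip_force: 1.0
```

Run:
```python
from h import *
S=seatR(YAW);o=get_obs()
print(o["joint_pos"].round(2),S.T@(o["position"]-SEAT),S.T@o["ft_force"])
```

```text
[-0.59  0.29  2.11  0.81  0.44 -2.63] [-0.00115739  0.10632044  0.06321453] [-1.33182085  0.2027608   2.69120703]
```

>>> {"api": "jog_arm", "payload": {
  "plan": [
    [[0,0,0.05,0,0,0],[0,0,0.05,0,0,0],[0,0,0.05,0,0,0],[0,0,0,0,0,0]]
  ]
}}

```text
clock: 16.85
position: [0.5295, -0.1656, 0.1073]
eef_rot: [0.105, 0.96, 0.047, 0.255]
ft_force: [-33.0, -1.9, 43.3]
finger_gap: 0.0002
grip_force: 27.2
```

```bash
cat > s.py <<'E'
from h import *
S=seatR(YAW);o=get_obs()
print(o["joint_pos"].round(2),S.T@(o["position"]-SEAT),S.T@o["ft_force"])
E
python3 s.py
```

```text
[-0.59  0.29  2.11  0.82  0.43 -2.65] [-0.00102689  0.10635546  0.06242537] [-6.9558836   0.75921891 54.06538531]
```

The wrist force reached 54 N, so the lid must already be home; its home position sits about 3 mm higher than I estimated. I'll back off now and press the other lid in much smaller steps.

>>> {"api": "jog_arm", "payload": {
  "plan": [
    [[0,0,-0.3,0,0,0],[0,0,-0.5,0,0,0],[0,0,-0.5,0,0,0],[0,0,0,0,0,0],[0,0,0,0,0,0]]
  ]
}}

```text
clock: 17.35
position: [0.5126, -0.1674, 0.1384]
eef_rot: [0.106, 0.96, 0.048, 0.254]
ft_force: [0.6, -0.4, 0.3]
finger_gap: 0.0
grip_force: 0.0
```

```bash
python3 s.py
python3 - <<'E'
from h import *
S=seatR(YAW)
rows(SEAT+S@np.array([0,.21,.1]),TR(.3))
w=camera_params("wrist");im=get_image("wrist");cv2.imwrite("pics/w5.png",im)
E
```

```text
[-0.62  0.22  2.1   0.71  0.52 -2.54] [-0.00028041  0.10584534  0.09779994] [ 0.60536158 -0.49304626 -0.06061592]
4 rows of [0.254, 0.83, -0.019, -0.001, 0.0, 0.001]
```

>>> {"api": "jog_arm", "payload": {
  "plan": [
    [[0.13,0.42,0,0,0,0],[0.25,0.83,0,0,0,0],[0.25,0.83,0,0,0,0],[0.25,0.83,-0.05,0,0,0],[0.13,0.42,0,0,0,0],[0,0,0,0,0,0],[0,0,0,0,0,0]]
  ]
}}

```text
clock: 18.1
position: [0.5033, -0.0623, 0.1391]
eef_rot: [0.105, 0.96, 0.049, 0.253]
ft_force: [0.4, -0.2, 0.7]
finger_gap: 0.0003
grip_force: 0.0
```

```bash
python3 s.py
```

```text
[-0.37  0.16  2.18  0.62  0.38 -2.25] [-0.00066192  0.21138491  0.09884695] [ 0.70504487 -0.25850163  0.41172577]
```

Above lid a at t=0.099, with plenty of j6 range. I'll descend to about 0.070, then use small steps.

>>> {"api": "jog_arm", "payload": {
  "plan": [
    [[0,-0.04,0.4,0,0,0],[0,0,0.4,0,0,0],[0,0,0.1,0,0,0],[0,0,0.05,0,0,0],[0,0,0.05,0,0,0],[0,0,0,0,0,0]]
  ]
}}

```text
clock: 18.7
position: [0.5181, -0.0634, 0.1134]
eef_rot: [0.106, 0.96, 0.048, 0.254]
ft_force: [0.4, 0.4, -0.8]
finger_gap: 0.0001
grip_force: 0.0
```

```bash
python3 s.py
```

```text
[-0.35  0.23  2.19  0.75  0.31 -2.38] [-0.00075755  0.20913795  0.06929712] [-0.03784639  0.3790403  -0.93364051]
```

>>> {"api": "jog_arm", "payload": {
  "plan": [
    [[0,0,0.03,0,0,0],[0,0,0.03,0,0,0],[0,0,0.03,0,0,0],[0,0,0.03,0,0,0],[0,0,0,0,0,0]]
  ]
}}

```text
clock: 19.2
position: [0.52, -0.0631, 0.1104]
eef_rot: [0.106, 0.96, 0.048, 0.254]
ft_force: [-4.4, -0.6, 4.3]
finger_gap: 0.0002
grip_force: 2.9
```

>>> {"api": "jog_arm", "payload": {
  "plan": [
    [[0,0,0.03,0,0,0],[0,0,0.03,0,0,0],[0,0,0,0,0,0]]
  ]
}}

```text
clock: 19.5
position: [0.5209, -0.063, 0.1086]
eef_rot: [0.106, 0.96, 0.048, 0.254]
ft_force: [-1.7, -2.1, 4.2]
finger_gap: -0.0002
grip_force: 2.3
```

```bash
python3 s.py
```

```text
[-0.35  0.25  2.2   0.78  0.3  -2.4 ] [-0.00067324  0.20930729  0.06370212] [ 0.4912482  -1.93709339  4.50979941]
```

Sliding at about 5 N at t=0.0637. I'll keep to 0.5 mm steps.

>>> {"api": "jog_arm", "payload": {
  "plan": [
    [[0,0,0.02,0,0,0],[0,0,0.02,0,0,0],[0,0,0,0,0,0]]
  ]
}}

```text
clock: 19.8
position: [0.5213, -0.0629, 0.1079]
eef_rot: [0.106, 0.96, 0.048, 0.254]
ft_force: [-5.4, -2.2, 8.5]
finger_gap: -0.0003
grip_force: 5.2
```

```bash
python3 s.py
```

```text
[-0.35  0.25  2.2   0.78  0.3  -2.41] [-0.00067707  0.20928851  0.06290379] [-0.58110512 -1.80397868 10.1274945 ]
```

>>> {"api": "jog_arm", "payload": {
  "plan": [
    [[0,0,0.02,0,0,0],[0,0,0.01,0,0,0],[0,0,0,0,0,0]]
  ]
}}

```text
clock: 20.1
position: [0.5214, -0.0629, 0.1078]
eef_rot: [0.106, 0.96, 0.048, 0.255]
ft_force: [-11.8, -2.9, 18.9]
finger_gap: -0.0003
grip_force: 11.2
```

```bash
python3 s.py
```

```text
[-0.35  0.25  2.2   0.79  0.3  -2.41] [-0.00066651  0.20929766  0.06278023] [-0.92738235 -1.99270292 22.36316044]
```

>>> {"api": "jog_arm", "payload": {
  "plan": [
    [[0,0,-0.2,0,0,0],[0,0,-0.6,0,0,0],[0,0,-0.9,0,0,0],[0,-0.3,-0.9,0,0,0],[0,-0.5,-0.6,0,0,0],[0,-0.3,-0.3,0,0,0],[0,0,0,0,0,0],[0,0,0,0,0,0]]
  ]
}}

```text
clock: 20.9
position: [0.4635, -0.0988, 0.1926]
eef_rot: [0.106, 0.96, 0.049, 0.253]
ft_force: [-0.0, 0.3, -0.8]
finger_gap: 0.0001
grip_force: 0.0
```

```bash
python3 s.py
python3 - <<'E'
from h import *
S=seatR(YAW);w=camera_params("wrist");im=get_image("wrist");np.save("w6.npy",w["extrinsics"])
for t in(.062,.070):print(proj("wrist",[SEAT+S@np.array([0,y,t]) for y in(.21,.105,0)],w).round(1).tolist())
C=cv2.resize(im[100:280,180:440],None,fx=3,fy=3,interpolation=cv2.INTER_CUBIC)
C=np.vstack([cv2.resize(im,(800,500))[:, :],np.zeros((1,800,3),np.uint8)])
cv2.imwrite("pics/c6.png",C)
E
```

```text
[-0.53  0.02  2.14  0.53  0.6  -2.26] [-0.01075956  0.17813929  0.16648024] [-0.41132129  0.2747815  -0.72069052]
[[360.6, 199.0], [245.0, 232.6], [154.1, 258.1]]
[[361.8, 201.9], [242.9, 236.2], [150.5, 261.8]]
```

View pics/c6.png

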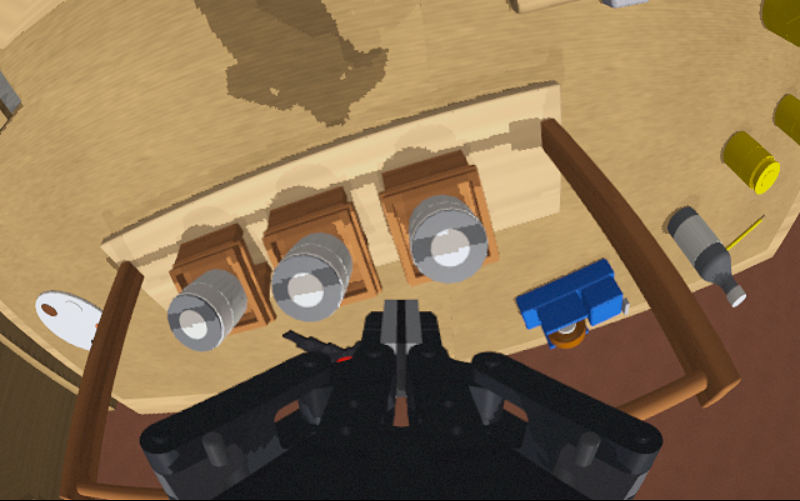

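The view shows all three pots closed and seated, with lid centres at about (451,245), (305,290) and (193,323), where the rack model predicts them. The arm is clear of everything.

```bash
python3 -c "
from rig import *
print(sign_off())"
```

```text
the job is handed in; nothing more can be done
None
```

I handed the job in at about 21 s, but it may fail on force: pressing the middle rack lid read about 54 N at the wrist, over the 45 N limit. By the last wrist view and force readings, the loose pot stands in the empty seat with all three lids home, and the bottle, tape and brush were not touched.

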